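# Drive the caddy's lock screw home

## Task

Take the stubby screwdriver out of its wooden stand and use it to lock the tray of the grey caddy: set its blade into the slotted screw on the caddy's top (not the smooth domed plug beside it), push the screw down against its spring and, while keeping it pushed in, turn it clockwise seen from above until it comes to its stop. Then put the screwdriver back upright in its stand, fully down, and let go. Do not knock over the bottle or the egg cups.

Things in the scene. Friction and masses are not known exactly. Their poses are not given: they have to be found in the camera images.
- driver_handle (a point): Stubby screwdriver standing blade down in the stand: centre of its black flat-sided handle, 36 mm (x) by 26 mm (y) by 70 mm tall (z, up); grasp from above across the 26 mm. Below it a round flange, 54 mm across, 6 mm thick, rests on the stand, then shank and blade. The tip is 101 mm below this point; the blade's width lies along x, like the handle's wide side. Mass 0.11 to 0.18 kg.
- driver_bit (a point): Middle of the tip edge of the screwdriver's flat blade, 20 mm wide (x) and 4 mm thick (y), same axes as the handle; 60 mm below the flange's underside. Hidden in the stand at the start.
- screw_slot (a point): Slotted steel screw on the grey caddy's deck (220 x 200 mm, 75 mm high): centre of the slot's floor, on the screw's axis. Round head 48 mm across, its top 10 mm above this point. The slot lies along this point's x (z up), 43 mm long, 10 mm deep, 8 mm wide at the floor, 15 mm at the mouth. Turns and sinks with the screw. The domed plug 90 mm beside it, as wide, has no slot.
- lock_screw (a joint): Turn of the screw in rad, clockwise from above positive; starts at 0 to 0.25, hard stop at 1.2 (home: the slot then points from the caddy's front, where the tray's pull is, to its back). Light friction (0.08 N m); stays where left. The blade has about 0.2 rad of play in the slot before it drives.
- screw_press (a joint): How far the lock screw is pushed down, in m: 0 when free, 0.005 at the bottom stop. The spring takes 3 N to begin and 1.5 N more per mm (about 7 N at 3 mm) and lifts the screw again when let go.
- stand_hole0 (a point): The screwdriver's stand, a fixed wooden block 100 x 100 x 80 mm tall: the centre of the mouth of its round hole (34 mm across, 74 mm deep), at the height of the block's top. With the screwdriver in it, the flange rests on the block's top.
- bottle: Bystander: aluminium bottle with a black flip-top lid, 64 mm across, 174 mm tall; origin at the centre of its underside.
- egg_cup_1: Bystander: white ceramic egg cup, 50 mm across, 62 mm tall; origin at the centre of its underside.
- egg_cup_2: Bystander: the other white ceramic egg cup, the same size; origin at the centre of its underside.
Things that resemble listed ones, but are neither listed nor needed, are in the scene too. Of the things like the part that bears stand_hole0, leave any that is black, blue or orange; of the rest the larger one is meant.

How it is judged:
On the way, in this order (a step that is already met when the one before it is completed fails the run):
1. the driver's blade stands in the screw's slot and pushes the screw down by more than 1.5 mm, the screw not yet turned past 0.6 rad (value of joint screw_press above 0.0015 m and distance between driver_bit and screw_slot below 0.012 m and value of joint lock_screw below 0.6 rad), for 0.2 s.
2. the screw is turned home (past 0.95 rad) with the blade in its slot and the screw still pushed down by more than 1 mm (value of joint lock_screw above 0.95 rad and value of joint screw_press above 0.001 m and distance between driver_bit and screw_slot below 0.012 m), for 0.1 s.
At the end, for the whole second after the job is handed in: The lock screw is turned past 0.95 rad (stop at 1.2) and has sprung up again (pressed less than 1 mm); the screwdriver stands upright (within 10 degrees) and fully down in the stand's hole, its tip at least 55 mm below the hole's mouth and within 15 mm of its axis, let go (value of joint lock_screw above 0.95 rad and value of joint screw_press below 0.001 m and horizontal distance between driver_bit and stand_hole0 below 0.015 m and z of driver_bit in the frame of stand_hole0 below -0.055 m and angle between driver_handle's own z axis and vertical below 0.17 rad); the robot touches nothing.
It fails at once if the screw is turned without being pushed in (velocity of joint lock_screw above 0.3 rad/s and value of joint screw_press below 0.0003 m and value of joint lock_screw between 0.4 and 0.9 rad).
It fails at once if the bottle is knocked over (angle between bottle's own z axis and vertical above 0.5 rad).
It fails at once if an egg cup is knocked over (angle between any of egg_cup_1, egg_cup_2's own z axis and vertical above 0.5 rad).
It also fails if it takes over 54 s, if anything falls off the work surface, if the arm or the gripper's body presses on something with over 40 N, if the wrist force passes 120 N, or if a joint passes its speed limit or range.

## Robot

A 6-joint arm with a two-finger parallel gripper is mounted at the origin on the work surface. World frame = base frame: x ahead of the robot, y to its left, z up, the work surface at z = 0. Lengths are in m, angles in rad, forces in N, time in s.
With the tool pointing down it reaches from about 0.3 to 0.875 m from the base axis. Payload 6.4 kg.
Tool frame: the origin (TCP) lies midway between the tips of the shut fingers; the grasp point (between the pads) lies 19 mm behind it; z points along the fingers, y is the line along which they close (so a half turn about z gives the same grasp; the last joint's range is limited). The gripper opens to 88 mm and grips with 3 to 60 N. Pads are 18 mm wide; open, the fingers measure 123 mm over their backs; the gripper's body (75 mm by 187 mm) begins 45 mm behind the grasp point.
Start: joints at [-0.206, 0.181, 1.607, -0, 1.354, -0.206], TCP at [0.575, 0, 0.239] pointing down, gripper open.
Joint ranges: [-2.99, 2.99], [-0.89, 2.07], [0.3, 2.58], [-1.14, 4.28], [0, 2.63], [-3.12, 3.12]. Speed limits (rad/s): [2.57, 2.57, 3.01, 3.14, 3.14, 3.14].

## Interface

Orientations are given as a unit quaternion [w, x, y, z].
In Python, from cell import bot gives the robot as it stands. The module is installed in compiled form; this text tells all that it offers.
- The arm moves only by the tool carry_out, never from a script. Its argument "deltas" is a list of rows, each an object of numbers: "x", "y", "z": the shift along the world's x, y, z in mm; "rx", "ry", "rz": the turn, a rotation vector about the world's x, y, z in rad. In form: [{"x": .., "y": .., "z": .., "rx": .., "ry": .., "rz": ..}, ...]. A call has exactly 5 rows; each row is the pose to reach, as a shift and turn from the pose commanded when the call began; what a row does not reach only later rows make up. A row lasts 1/8 s, in which the tool goes at most 62.5 mm and 10.7 degrees, less where a joint would pass 70% of its speed; a pose out of reach is approached as far as the arm can. A call with a gripper value outside its range is refused whole. "jaw" is the opening, from -1 (shut) to 1 (fully open), set as the call begins (left out, the last holds). The fingers move at their own pace and stop on an object; the grip force is fixed at half the most. Time passes only in rows, so rows that repeat a pose let the fingers close, or fill a call up. It gives the time, the measured TCP pose, the force, the opening and the grip force at its end, in the units of the state.
- bot.get_state(): the state, without advancing time (a new reading comes with each control period).
- bot.camera(name): name is "scene" or "side" or "wrist"; returns the picture (384x512x3 uint8, red, green, blue); there is no depth.
- bot.camera_params(name): a dict with "fx", "fy", "cx", "cy" (pixels), "R" (3x3) and "t" (3): a world point X has camera coordinates R X + t; the wrist camera has in their place "mount" (4x4, takes a point from camera to tool coordinates, whose origin is the TCP and whose axes are the flange's). Camera axes: x right, y down, z forward; pixel columns grow to the right and rows downward; lengths in m; the calibration is good to about 2 mm. A picture is of the moment at which its call begins: read the wrist's pose just before it. camera_params takes no time and is no camera call.
- bot.sign_off(): hands the job in; it is judged then, once.
Trained networks look in the newest picture that a camera, given by its name, has taken for a name from the list of things; names that differ only in an ending like _2 or _b are one class to them, and where a whole thing is asked for, a point or a joint stands for the part that bears it (a point fixed in the world has none). Each returns a list of dicts, best first, with "p" (0 to 1); they miss things now and then, are a little off and sometimes report something else, mostly with a low value. They report only what shows in the picture. A call takes as long as a camera call. They do not tell look-alikes from the thing itself.
- bot.spot_in(camera, target): "position" ([column, row] in pixels, amid what is visible of it).
The state is a dict: "clock": time; "q": joint angles; "joint_vel": joint speeds; "tau": joint torques, N m; "eef_pos": TCP position; "ee_rot": TCP orientation; "ft_force": force on the tool from outside, world axes, zero at the start; "wrist_torque": the same for the moment, N m; "grip_width": opening from 0.0 (shut) to 1.0 (fully open); "grip_force": force on a finger pad.
Only numpy, scipy, OpenCV 4.12 (cv2) and the standard library are available. Lean on these libraries where they do the work, as an engineer would, in place of code of your own. Each camera call takes 0.05 s, during which the arm holds its last target. There are 200 camera calls.

## Working session

There is one attempt and no reset: what is moved stays moved. The work goes in short steps, Python scripts to look and compute and a tool call to move; the robot and the scene stay as the last step left them, time stands still between calls to the robot, and variables do not carry over. Pictures are saved under pics/ and viewed, at most 10 in all, crops included, and the job is handed in when it is done.

Besides the shell and the picture viewer there is one more tool, called after "Request:" by a JSON object that holds its "fn" and its "kwargs". carry_out: Moves the arm, as the interface text tells. Its arguments: {"type":"object","properties":{"deltas":{"type":"array"},"jaw":{"type":"number"}},"required":["deltas"]}

```bash
mkdir -p pics
cat > h.py <<'E'
import numpy as np, cv2
from scipy.spatial.transform import Rotation as Rn
from cell import bot
def st():
    return bot.get_state()
def cam(name,s=None):
    p=bot.camera_params(name)
    K=np.array([[p['fx'],0,p['cx']],[0,p['fy'],p['cy']],[0,0,1]])
    if 'mount' in p:
        s=s or bot.get_state(); w,x,y,z=s['ee_rot']
        T=np.eye(4);T[:3,:3]=Rn.from_quat([x,y,z,w]).as_matrix();T[:3,3]=s['eef_pos']
        M=T@np.array(p['mount']); return K,M[:3,:3],M[:3,3]
    R=np.array(p['R']);t=np.array(p['t']); return K,R.T,-R.T@t
def px2w(c,px,z):
    K,R,o=c; d=R@np.linalg.solve(K,[px[0],px[1],1.]); return o+d*(z-o[2])/d[2]
def w2px(c,X):
    K,R,o=c; q=K@(R.T@(np.array(X)-o)); return q[:2]/q[2]
E
python3 - <<'E'
from h import *
a=[]
for n in ['scene','side','wrist']:
    im=bot.camera(n)[:,:,::-1]; cv2.imwrite(f'pics/{n}0.png',im); 
    K,R,o=cam(n); print(n,o.round(3),R[:,2].round(2),K[0,0])
    for t in ['driver_handle','screw_slot','stand_hole0','bottle','egg_cup_1']:
        print(t,[(np.round(d['position']).tolist(),round(d['p'],2)) for d in bot.spot_in(n,t)[:4]])
print(st())
E
```

```text
scene [ 0.847 -0.471  0.888] [-0.3   0.49 -0.82] 352.99544976689157
driver_handle [([209.0, 232.0], 0.7)]
screw_slot [([270.0, 153.0], 0.5)]
stand_hole0 [([259.0, 214.0], 0.93), ([210.0, 245.0], 0.89), ([166.0, 204.0], 0.75), ([136.0, 286.0], 0.75)]
bottle [([350.0, 114.0], 0.8)]
egg_cup_1 [([348.0, 204.0], 0.82)]
side [0.32  0.958 0.789] [ 0.21 -0.8  -0.57] 437.9058028777968
driver_handle [([295.0, 159.0], 0.68)]
screw_slot [([270.0, 237.0], 0.78)]
stand_hole0 [([296.0, 179.0], 0.96), ([349.0, 193.0], 0.94), ([259.0, 205.0], 0.76), ([244.0, 166.0], 0.71)]
bottle [([166.0, 315.0], 0.94)]
egg_cup_1 [([173.0, 227.0], 0.79), ([295.0, 180.0], 0.58)]
wrist [0.573 0.07  0.384] [ 0.   -0.28 -0.96] 317.2653736403926
driver_handle [([192.0, 338.0], 0.69)]
screw_slot []
stand_hole0 [([74.0, 235.0], 0.86), ([259.0, 172.0], 0.84), ([333.0, 323.0], 0.79), ([213.0, 274.0], 0.75)]
bottle []
egg_cup_1 [([453.0, 14.0], 0.93)]
{'clock': 0.9, 'q': array([-2.06323489e-01,  1.80802783e-01,  1.60702281e+00, -5.75233815e-05,
        1.35377212e+00, -2.06310745e-01]), 'joint_vel': array([-1.53836507e-03, -1.44594896e-04, -6.01587433e-05,  5.45408263e-04,
       -5.71164075e-05,  4.60043822e-04]), 'tau': array([-9.87912172e-04, -4.33820307e+01, -3.42175233e+01,  7.01165968e-02,
        3.06440913e-02, -9.23379389e-06]), 'eef_pos': array([ 5.75007487e-01, -1.54436787e-05,  2.38701850e-01]), 'ee_rot': array([ 1.32505015e-05,  7.07106907e-01,  7.07106654e-01, -2.48941981e-05]), 'ft_force': array([0.86280242, 0.42826978, 0.22708652]), 'wrist_torque': array([ 0.01730412, -0.06216461, -0.0565804 ]), 'grip_force': 0.0, 'grip_width': 1.00251453053087}
```

View pics/scene0.png

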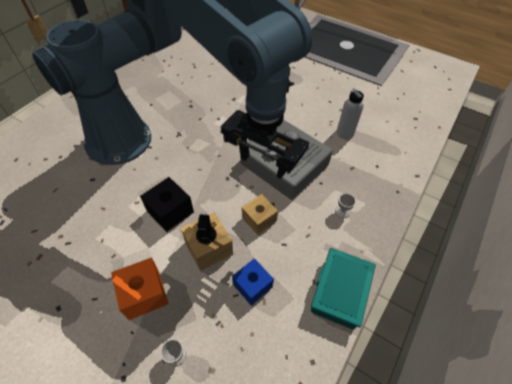

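View pics/side0.png

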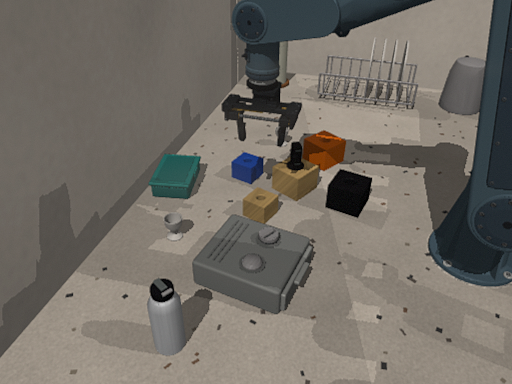

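Side view: the driver is in the larger wooden block (296,178). The slotted screw is at (270,237), the dome at (252,262), and the caddy's pull faces the robot. Next I'll zoom in and triangulate.

Run:
```python
from h import *
cs,cd,cw=cam('scene'),cam('side'),cam('wrist')
print('handle',px2w(cs,(209,232),.121).round(4),px2w(cd,(295,159),.121).round(4),px2w(cw,(192,338),.121).round(4))
print('screw',px2w(cd,(270,237),.082).round(4), px2w(cs,(270,153),.082).round(4))
print('dome',px2w(cd,(252,262),.082).round(4))
s=cv2.imread('pics/side0.png');w=cv2.imread('pics/wrist0.png')
a=cv2.resize(s[130:310,180:340],None,fx=3,fy=3,interpolation=cv2.INTER_CUBIC)
b=cv2.resize(w[200:384,60:300],None,fx=1.3,fy=1.3)
o=np.zeros((540,800,3),np.uint8);o[:,:480]=a;o[:b.shape[0],485:485+b.shape[1]]=b[:,:315]
cv2.imwrite('pics/m1.png',o)
```

```text
handle [ 0.5279 -0.1659  0.121 ] [ 0.5057 -0.1351  0.121 ] [ 0.506  -0.1593  0.121 ]
screw [0.4999 0.1762 0.082 ] [0.5014 0.1717 0.082 ]
dome [0.5177 0.2701 0.082 ]
```

View pics/m1.png

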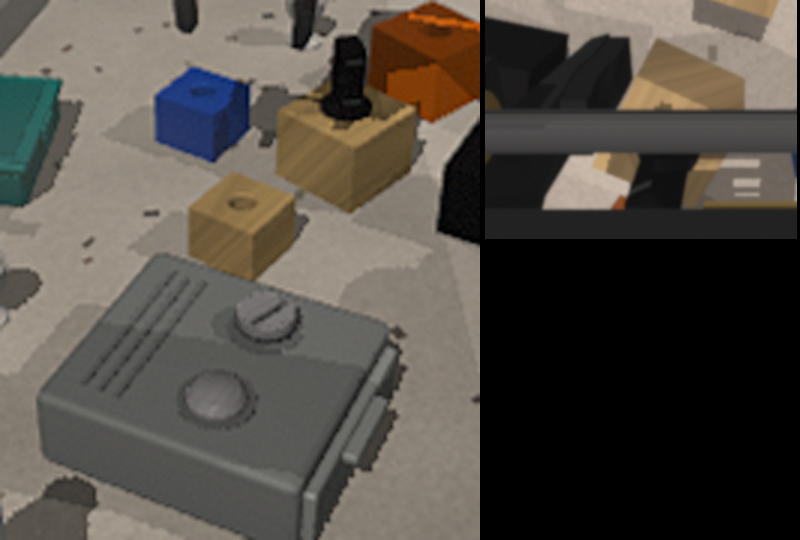

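The montage shows the slot running roughly along the world x diagonal, with the handle slightly rotated. I'll view each one from above, starting with the caddy.

Request:
{"fn": "carry_out", "kwargs": {"deltas": [{"x":-20,"y":50,"z":20},{"x":-40,"y":100,"z":40},{"x":-60,"y":150,"z":40},{"x":-75,"y":180,"z":40},{"x":-75,"y":180,"z":40}]}}

```text
invalid input at $.deltas[0]: expected keys x, y, z, rx, ry, rz
```

Run:
```python
from h import *
s=st();im=bot.camera('wrist')[:,:,::-1]; cv2.imwrite('pics/wcad.png',im)
print(s['eef_pos'],s['ee_rot'],s['clock'])
for t in ['screw_slot','bottle']: print(t,[(d['position'],round(d['p'],2),px2w(cam('wrist'),d['position'],.085).round(4)) for d in bot.spot_in('wrist',t)[:4]])
```

```text
[ 5.75007487e-01 -1.54436787e-05  2.38701850e-01] [ 1.32505015e-05  7.07106907e-01  7.07106654e-01 -2.48941981e-05] 0.9
screw_slot []
bottle []
```

Request:
{"fn": "carry_out", "kwargs": {"deltas": [{"x":5,"y":-60},{"x":5,"y":-120},{"x":10,"y":-180},{"x":10,"y":-240},{"x":10,"y":-300}]}}

```text
invalid input at $.deltas[0]: expected keys x, y, z, rx, ry, rz
```

Run:
```python
from h import *
bot.camera('wrist')
s=st();im=bot.camera('wrist')[:,:,::-1]; cv2.imwrite('pics/wdrv.png',im)
print(s['eef_pos'],s['ee_rot'],s['clock'])
for t in ['driver_handle','stand_hole0']: print(t,[(d['position'],round(d['p'],2),px2w(cam('wrist'),d['position'],.121 if t[0]=='d' else .08).round(4)) for d in bot.spot_in('wrist',t)[:4]])
a=cv2.imread('pics/wcad.png');cv2.imwrite('pics/m2.png',cv2.resize(np.vstack([a[:,56:456],im[:,56:456]]),None,fx=.78,fy=.78) if 0 else np.hstack([a[:,60:460],im[:,60:460]]))
```

```text
[5.75011450e-01 1.79348717e-05 2.38715895e-01] [-1.22067114e-05  7.07111031e-01  7.07102531e-01  3.84496724e-06] 1.1
driver_handle [([191.1, 341.0], 0.72, array([ 0.5049, -0.1629,  0.121 ]))]
stand_hole0 [([75.6, 236.4], 0.84, array([ 0.3819, -0.068 ,  0.08  ])), ([330.3, 325.4], 0.66, array([ 0.6537, -0.178 ,  0.08  ]))]
```

View pics/m2.png

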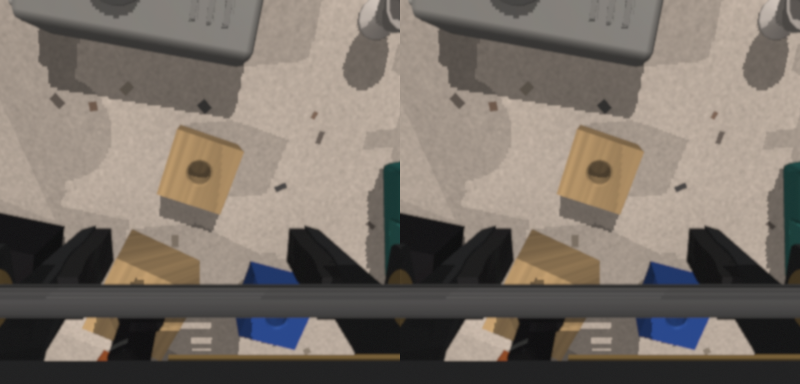

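All six keys are required, so the arm didn't move and both halves are the same start view.

Request:
{"fn": "carry_out", "kwargs": {"deltas": [{"x":-20,"y":50,"z":20,"rx":0,"ry":0,"rz":0},{"x":-40,"y":100,"z":40,"rx":0,"ry":0,"rz":0},{"x":-60,"y":150,"z":40,"rx":0,"ry":0,"rz":0},{"x":-75,"y":180,"z":40,"rx":0,"ry":0,"rz":0},{"x":-75,"y":180,"z":40,"rx":0,"ry":0,"rz":0}]}}

```text
clock: 1.88
eef_pos: [0.4991, 0.1818, 0.279]
ee_rot: [0.0, 0.706, 0.708, 0.0]
ft_force: [-0.5, 0.0, 0.1]
grip_width: 0.999
grip_force: 0.0
```

Run:
```python
from h import *
s=st();im=bot.camera('wrist')[:,:,::-1]; cv2.imwrite('pics/wcad.png',im)
print(s['eef_pos'],s['ee_rot'],s['clock'])
for t in ['screw_slot','bottle']: print(t,[(d['position'],round(d['p'],2),px2w(cam('wrist',s),d['position'],.085).round(4)) for d in bot.spot_in('wrist',t)[:4]])
```

```text
[0.49906409 0.18182157 0.27896417] [3.48229028e-05 7.05829072e-01 7.08382153e-01 2.14780025e-04] 1.875
screw_slot [([261.9, 170.0], 0.96, array([0.5   , 0.1766, 0.085 ]))]
bottle []
```

Request:
{"fn": "carry_out", "kwargs": {"deltas": [{"x":5,"y":-60,"z":0,"rx":0,"ry":0,"rz":0},{"x":5,"y":-120,"z":0,"rx":0,"ry":0,"rz":0},{"x":10,"y":-180,"z":0,"rx":0,"ry":0,"rz":0},{"x":10,"y":-240,"z":0,"rx":0,"ry":0,"rz":0},{"x":10,"y":-300,"z":0,"rx":0,"ry":0,"rz":0}]}}

```text
clock: 2.65
eef_pos: [0.5096, -0.1236, 0.2788]
ee_rot: [0.0, 0.708, 0.706, -0.0]
ft_force: [0.5, -0.2, -1.3]
grip_width: 1.001
grip_force: 0.0
```

Run:
```python
from h import *
bot.camera('wrist');bot.camera('wrist')
s=st();im=bot.camera('wrist')[:,:,::-1]; cv2.imwrite('pics/wdrv.png',im)
np.save('sdrv.npy',s,allow_pickle=True)
print(s['eef_pos'],s['ee_rot'],s['clock'])
for t in ['driver_handle','stand_hole0']: print(t,[(d['position'],round(d['p'],2),px2w(cam('wrist',s),d['position'],.121 if t[0]=='d' else .08).round(4)) for d in bot.spot_in('wrist',t)[:4]])
a=cv2.imread('pics/wcad.png');cv2.imwrite('pics/m3.png',np.hstack([a[:,60:460],im[:,60:460]]))
```

```text
[ 0.50951397 -0.12702524  0.27850731] [ 6.15310363e-04  7.10144099e-01  7.04055572e-01 -8.55260811e-04] 2.75
driver_handle [([258.2, 200.6], 0.74, array([ 0.5062, -0.1559,  0.121 ]))]
stand_hole0 [([256.8, 174.2], 0.94, array([ 0.5046, -0.1385,  0.08  ])), ([110.6, 159.7], 0.8, array([ 0.3444, -0.1207,  0.08  ])), ([259.9, 202.3], 0.74, array([ 0.5078, -0.1714,  0.08  ])), ([316.0, 47.8], 0.64, array([ 0.5652, -0.0094,  0.08  ]))]
```

View pics/m3.png

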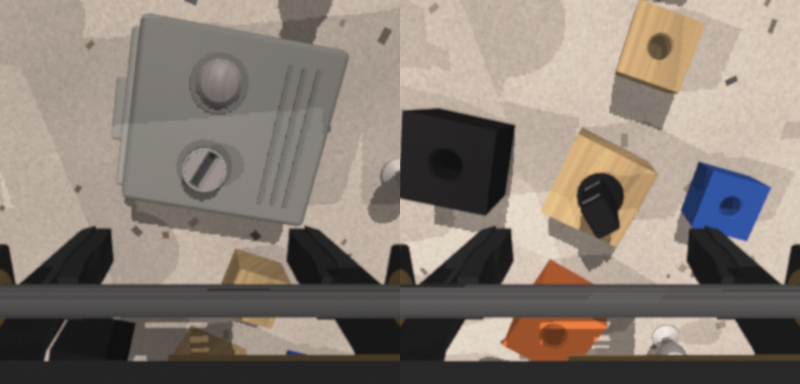

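Left: the slotted screw is at (264,170) in full-image pixels, slot about 52° from x, with the dome above it. Right: the driver flange is at (261,192) with the handle leaning down-right because of perspective and yaw. I'll fit both numerically.

```bash
cat > fit.py <<'E'
from h import *
from scipy.optimize import differential_evolution
def hull(c,P):
    q=np.array([w2px(c,p) for p in P]); return cv2.convexHull(q.astype(np.float32)).reshape(-1,2)
def render(c,x,y,yaw,sh,f=4,z0=.08):
    m=np.zeros((sh[0]*f,sh[1]*f),np.uint8); t=np.linspace(0,2*np.pi,40)
    fl=[(x+.027*np.cos(a),y+.027*np.sin(a),z) for a in t for z in (z0,z0+.006)]
    C,S=np.cos(yaw),np.sin(yaw)
    hd=[(x+C*a-S*b,y+S*a+C*b,z) for a in(-.018,.018) for b in(-.013,.013) for z in(z0+.006,z0+.076)]
    for P in(fl,hd): cv2.fillConvexPoly(m,np.round((hull(c,P)+.5)*f).astype(np.int32),255)
    return cv2.resize(m,(sh[1],sh[0]),interpolation=cv2.INTER_AREA)/255.
if __name__=='__main__':
    s=np.load('sdrv.npy',allow_pickle=True).item(); c=cam('wrist',s)
    im=cv2.imread('pics/wdrv.png'); g=im.max(2).astype(float)
    sl=np.s_[168:242,225:290]; M=(g<62).astype(np.uint8)
    M=cv2.morphologyEx(M,cv2.MORPH_CLOSE,np.ones((5,5)))[sl]
    print(M.sum())
    r=differential_evolution(lambda p:np.abs(render(c,*p,g.shape)[sl]-M).mean(),[(.48,.53),(-.18,-.12),(-1.6,1.6)],seed=0,maxiter=40,popsize=10)
    print(r.x,np.degrees(r.x[2]),r.fun*M.size)
    # screw
    s2=dict(s);s2['eef_pos']=np.array([0.49906409,0.18182157,0.27896417]);s2['ee_rot']=[3.48e-5,.705829,.708382,2.1478e-4]
    c2=cam('wrist',s2); w=cv2.imread('pics/wcad.png')
    a=cv2.resize(w[140:205,230:300],None,fx=6,fy=6,interpolation=cv2.INTER_CUBIC)
    R=render(c,*r.x,g.shape); b=im.copy(); k=cv2.findContours((R>.5).astype(np.uint8),0,1)[0]
    b=cv2.resize(b[160:250,220:295],None,fx=5,fy=5,interpolation=cv2.INTER_CUBIC)
    for q in k: cv2.polylines(b,[((q-np.array([220,160])+.5)*5).astype(np.int32)],True,(0,0,255),1)
    o=np.zeros((450,800,3),np.uint8);o[:390,:420]=a;o[:,423:798]=b;cv2.imwrite('pics/m4.png',o)
E
python3 fit.py
```

```text
2077
[ 0.508636   -0.16413788 -1.28586232] -73.67448383958266 372.04705882352937
```

View pics/m4.png

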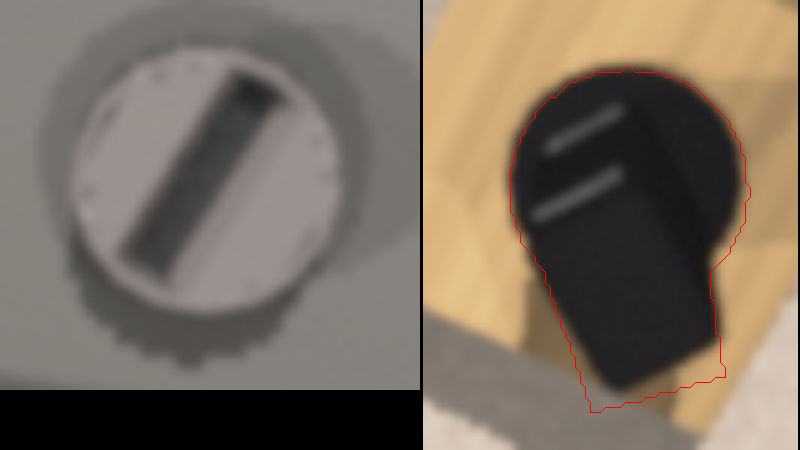

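The fit was spoiled by shadow, but the picture is clear. The top face's far edge runs (618,390)-(718,335) and the 26 mm side lies at about +29°, so the blade axis is near -61°, parallel to the block. The slot runs (148,268)-(258,88) in the zoom. I'll compute these in world coordinates.

Run:
```python
from h import *
s=np.load('sdrv.npy',allow_pickle=True).item(); c=cam('wrist',s)
f=lambda u,v:((u-423)/5+220-.4,v/5+160-.4)
A,B,D=[px2w(c,f(*p),.156) for p in[(618,390),(718,335),(530,220)]]
an=lambda a,b:np.degrees(np.arctan2(*(b-a)[1::-1]))
print(A.round(4),B.round(4),'edge',an(A,B),np.linalg.norm(A-B),'long',an(A,D),np.linalg.norm(A-D),'topctr',(B+D)/2)
L,Rr,T=[px2w(c,f(*p),.084) for p in[(510,180),(744,180),(628,68)]]
print('flange x',(L+Rr)/2,np.linalg.norm(L-Rr),'top y',T, T[1]-.027)
# block top corners: crop coords in m3 right (offset 400,+60)
P=[px2w(c,(u-340,v),.08) for u,v in[(585,135),(656,175),(612,252),(543,210)]]
for i in range(4): print(P[i].round(4),an(P[i],P[(i+1)%4]).round(1),np.linalg.norm(P[i]-P[(i+1)%4]).round(4))
s2=dict(s);s2['eef_pos']=np.array([0.49906409,0.18182157,0.27896417]);s2['ee_rot']=[3.48e-5,.705829,.708382,2.1478e-4]
c2=cam('wrist',s2);g=lambda u,v:(u/6+230-.4,v/6+140-.4)
for z in(.08,.085,.09):
  a,b,h=[px2w(c2,g(*p),z) for p in[(148,268),(258,88),(207,180)]]
  w=[px2w(c2,g(*p),z) for p in[(70,180),(344,180)]]
  print(z,'slot',an(a,b),np.linalg.norm(a-b),'head',h.round(4),np.linalg.norm(w[0]-w[1]).round(4), 'side cam',px2w(cam('side'),(270,237),z).round(4))
a,b,d,e=[px2w(c2,(u+60,v),.075) for u,v in[(125,195),(300,222),(347,55),(148,15)]]
print('caddy',an(a,b),an(e,d),np.linalg.norm(a-b))
```

```text
[ 0.5064 -0.1801  0.156 ] [ 0.5247 -0.1694  0.156 ] edge 30.39202316721435 0.021187263037018105 long 114.87158740788364 0.03643777637544885 topctr [ 0.50792506 -0.15823923  0.156     ]
flange x [ 0.50841282 -0.16216704  0.084     ] 0.05242987817753636 top y [ 0.50884532 -0.13642326  0.084     ] -0.16342325502275143
[ 0.4924 -0.0951  0.08  ] -29.9 0.09
[ 0.5705 -0.14    0.08  ] -117.4 0.106
[ 0.5217 -0.2341  0.08  ] 145.8 0.096
[ 0.4423 -0.1801  0.08  ] 59.5 0.0987
0.08 slot 59.44367170267696 0.03953314625949145 head [0.5025 0.1759 0.08  ] 0.0506 side cam [0.5004 0.174  0.08  ]
0.085 slot 59.44367170267687 0.03895868464893122 head [0.5024 0.177  0.085 ] 0.0499 side cam [0.4992 0.1795 0.085 ]
0.09 slot 59.443671702676895 0.03838422303837102 head [0.5024 0.1782 0.09  ] 0.0492 side cam [0.4979 0.1851 0.09  ]
caddy -9.084072914833975 -10.12769430066878 0.2069681711065754
```

Request:
{"fn": "carry_out", "kwargs": {"deltas": [{"x":-1,"y":-20,"z":0,"rx":0,"ry":0,"rz":0.17},{"x":-2,"y":-42.5,"z":0,"rx":0,"ry":0,"rz":0.34},{"x":-2,"y":-42.5,"z":-30,"rx":0,"ry":0,"rz":0.515},{"x":-2,"y":-42.5,"z":-70,"rx":0,"ry":0,"rz":0.515},{"x":-2,"y":-42.5,"z":-70,"rx":0,"ry":0,"rz":0.515}]}}

```text
clock: 3.52
eef_pos: [0.5062, -0.1601, 0.2058]
ee_rot: [-0.003, 0.503, 0.864, 0.0]
ft_force: [-0.1, 1.0, 1.0]
grip_width: 1.002
grip_force: 0.0
```

Run:
```python
from h import *
s=st();print(s['eef_pos'],Rn.from_quat(np.roll(s['ee_rot'],-1)).as_matrix().round(3),s['q'].round(3),s['ft_force'])
```

```text
[ 0.50619917 -0.16007309  0.20582021] [[-0.494  0.869 -0.006]
 [ 0.869  0.494  0.004]
 [ 0.006 -0.003 -1.   ]] [-0.53   0.12   1.746  0.     1.283 -1.047] [-0.12826188  0.99728045  1.00374069]
```

Request:
{"fn": "carry_out", "kwargs": {"deltas": [{"x":0,"y":0,"z":-40,"rx":0,"ry":0,"rz":0},{"x":0,"y":0,"z":-75,"rx":0,"ry":0,"rz":0},{"x":0,"y":0,"z":-98,"rx":0,"ry":0,"rz":0},{"x":0,"y":0,"z":-104,"rx":0,"ry":0,"rz":0},{"x":0,"y":0,"z":-104,"rx":0,"ry":0,"rz":0}]}}

```text
clock: 4.15
eef_pos: [0.509, -0.1625, 0.1061]
ee_rot: [0.001, 0.503, 0.864, 0.0]
ft_force: [0.5, -0.3, 0.5]
grip_width: 0.996
grip_force: 0.0
```

Request:
{"fn": "carry_out", "kwargs": {"deltas": [{"x":0,"y":0,"z":0,"rx":0,"ry":0,"rz":0},{"x":0,"y":0,"z":0,"rx":0,"ry":0,"rz":0},{"x":0,"y":0,"z":0,"rx":0,"ry":0,"rz":0},{"x":0,"y":0,"z":0,"rx":0,"ry":0,"rz":0},{"x":0,"y":0,"z":0,"rx":0,"ry":0,"rz":0}], "jaw": -1}}

```text
clock: 4.78
eef_pos: [0.508, -0.1625, 0.1047]
ee_rot: [-0.0, 0.504, 0.864, -0.0]
ft_force: [-0.2, 0.3, -0.2]
grip_width: 0.459
grip_force: 0.0
```

Run:
```python
from h import *
s=st();print(s['eef_pos'],s['ee_rot'],s['ft_force'],s['wrist_torque'],s['grip_width'],s['grip_force'],s['clock'])
```

```text
[ 0.50798309 -0.16251449  0.10473356] [-1.88748655e-05  5.03752725e-01  8.63847899e-01 -8.97716270e-06] [-0.23370175  0.3427933  -0.16545739] [ 0.03043878 -0.07337087  0.00323745] 0.4587693765522804 0.0 4.775
```

Request:
{"fn": "carry_out", "kwargs": {"deltas": [{"x":0,"y":0,"z":0,"rx":0,"ry":0,"rz":0},{"x":0,"y":0,"z":0,"rx":0,"ry":0,"rz":0},{"x":0,"y":0,"z":0,"rx":0,"ry":0,"rz":0},{"x":0,"y":0,"z":0,"rx":0,"ry":0,"rz":0},{"x":0,"y":0,"z":0,"rx":0,"ry":0,"rz":0}], "jaw": -1}}

```text
clock: 5.4
eef_pos: [0.508, -0.1625, 0.1047]
ee_rot: [-0.0, 0.504, 0.864, 0.0]
ft_force: [0.4, 0.2, -0.9]
grip_width: 0.29
grip_force: 30.0
```

Request:
{"fn": "carry_out", "kwargs": {"deltas": [{"x":0,"y":0,"z":30,"rx":0,"ry":0,"rz":0},{"x":0,"y":0,"z":60,"rx":0,"ry":0,"rz":0},{"x":0,"y":0,"z":90,"rx":0,"ry":0,"rz":0},{"x":0,"y":0,"z":120,"rx":0,"ry":0,"rz":0},{"x":0,"y":30,"z":120,"rx":0,"ry":0,"rz":-0.1}]}}

```text
clock: 6.02
eef_pos: [0.5094, -0.1343, 0.2275]
ee_rot: [0.003, 0.548, 0.836, -0.0]
ft_force: [-0.1, 0.7, -2.2]
grip_width: 0.294
grip_force: 30.0
```

Request:
{"fn": "carry_out", "kwargs": {"deltas": [{"x":0,"y":40,"z":0,"rx":0,"ry":0,"rz":-0.18},{"x":0,"y":90,"z":0,"rx":0,"ry":0,"rz":-0.36},{"x":-2,"y":140,"z":0,"rx":0,"ry":0,"rz":-0.54},{"x":-4,"y":190,"z":0,"rx":0,"ry":0,"rz":-0.72},{"x":-6,"y":240,"z":0,"rx":0,"ry":0,"rz":-0.9}]}}

```text
clock: 6.65
eef_pos: [0.5017, 0.1069, 0.2245]
ee_rot: [-0.0, 0.856, 0.517, -0.0]
ft_force: [0.5, -0.7, -1.1]
grip_width: 0.295
grip_force: 30.0
```

Request:
{"fn": "carry_out", "kwargs": {"deltas": [{"x":0,"y":40,"z":-10,"rx":0,"ry":0,"rz":-0.05},{"x":0,"y":69.5,"z":-20,"rx":0,"ry":0,"rz":-0.05},{"x":0,"y":69.5,"z":-30,"rx":0,"ry":0,"rz":-0.05},{"x":0,"y":69.5,"z":-30,"rx":0,"ry":0,"rz":-0.05},{"x":0,"y":69.5,"z":-30,"rx":0,"ry":0,"rz":-0.05}]}}

```text
clock: 7.28
eef_pos: [0.5024, 0.1739, 0.1949]
ee_rot: [0.0, 0.867, 0.498, -0.0]
ft_force: [0.4, -0.3, -1.1]
grip_width: 0.293
grip_force: 30.0
```

Run:
```python
from h import *
s=st();print(s['eef_pos'],s['ee_rot'],s['ft_force'],s['wrist_torque'],s['grip_width'],s['q'].round(2),s['clock'])
for n in['side','scene','wrist']:
    im=bot.camera(n)[:,:,::-1];cv2.imwrite(f'pics/{n}2.png',im)
    for t in['driver_bit','screw_slot']: print(n,t,[(np.round(d['position'],1),round(d['p'],2)) for d in bot.spot_in(n,t)[:3]])
a=cv2.imread('pics/side2.png')[150:290,200:340];b=cv2.imread('pics/scene2.png')[90:190,220:320]
cv2.imwrite('pics/m5.png',np.hstack([cv2.resize(a,(400,400),interpolation=2),cv2.resize(b,(400,400),interpolation=2)]))
c=cam('side')
print(w2px(c,np.array(s['eef_pos'])-[0,0,.085]))
```

```text
[0.50244843 0.1739043  0.19488017] [ 1.38965944e-04  8.67371796e-01  4.97660671e-01 -6.06467844e-05] [ 0.37989867 -0.28469334 -1.0689613 ] [ 0.03550289 -0.01296727 -0.01897798] 0.29262919449173086 [ 0.11  0.13  1.76 -0.    1.25  0.64] 7.275
side driver_bit [(array([266.6, 205.2]), 0.82)]
side screw_slot [(array([271.5, 235. ]), 0.83), (array([314. , 180.8]), 0.38)]
scene driver_bit [(array([172.2, 354.6]), 0.74), (array([270.4, 132.3]), 0.51)]
scene screw_slot [(array([272.7, 150.6]), 0.53)]
wrist driver_bit [(array([258.9, 249.4]), 0.86)]
wrist screw_slot [(array([257.2, 175.2]), 0.96)]
[269.56993633 227.38579152]
```

View pics/m5.png

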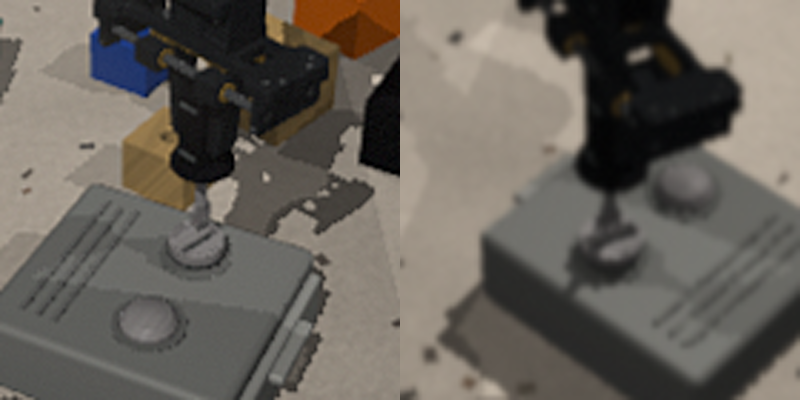

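The blade hangs over the slotted screw, visually parallel to the slot (side tip at about (271,228), head at about (269,236)). I'll triangulate the head quickly to check the offset.

Run:
```python
from h import *
from scipy.optimize import least_squares
s=st();print(s['eef_pos'],s['ee_rot'])
s2=dict(s);s2['eef_pos']=np.array([0.49906409,0.18182157,0.27896417]);s2['ee_rot']=[3.48e-5,.705829,.708382,2.1478e-4]
cs,cd,cw=cam('scene'),cam('side'),cam('wrist',s2)
def tri(o): 
    r=least_squares(lambda X:np.concatenate([w2px(c,X)-p for c,p in o]),[.5,.17,.1]); return r.x.round(4),r.fun.round(1)
print('head',tri([(cd,(269.3,235.5)),(cs,(272.6,151.2)),(cw,(264.1,169.6))]),tri([(cd,(269.3,235.5)),(cw,(264.1,169.6))]))
print('tip',tri([(cd,(270.8,227.5)),(cs,(272.7,143.5))]))
```

```text
[0.5022816  0.17483538 0.19483136] [4.74099935e-05 8.67093420e-01 4.98145551e-01 9.90779216e-05]
head (array([0.5031, 0.177 , 0.0869]), array([-0.6, -0.1, -1.1, -0.1,  0.1, -0.1])) (array([0.5028, 0.1766, 0.0864]), array([-0.4,  0. , -0.2,  0.1]))
tip (array([0.4997, 0.1811, 0.1157]), array([-0.8,  0.1, -1. , -0.3]))
```

Request:
{"fn": "carry_out", "kwargs": {"deltas": [{"x":0.5,"y":0,"z":-10,"rx":0,"ry":0,"rz":0},{"x":0.5,"y":0,"z":-18,"rx":0,"ry":0,"rz":0},{"x":0.5,"y":0,"z":-24,"rx":0,"ry":0,"rz":0},{"x":0.5,"y":0,"z":-28,"rx":0,"ry":0,"rz":0},{"x":0.5,"y":0,"z":-30,"rx":0,"ry":0,"rz":0}]}}

```text
clock: 8.35
eef_pos: [0.5025, 0.1751, 0.1652]
ee_rot: [-0.0, 0.867, 0.498, -0.0]
ft_force: [-5.2, 0.3, 7.1]
grip_width: 0.293
grip_force: 30.0
```

Request:
{"fn": "carry_out", "kwargs": {"deltas": [{"x":0,"y":0,"z":-1,"rx":0,"ry":0,"rz":0},{"x":0,"y":0,"z":-2,"rx":0,"ry":0,"rz":0},{"x":0,"y":0,"z":-3,"rx":0,"ry":0,"rz":0},{"x":0,"y":0,"z":-4,"rx":0,"ry":0,"rz":0},{"x":0,"y":0,"z":-4,"rx":0,"ry":0,"rz":0}]}}

```text
clock: 8.98
eef_pos: [0.5034, 0.1758, 0.1645]
ee_rot: [-0.0, 0.867, 0.498, 0.001]
ft_force: [-10.2, 1.8, 24.9]
grip_width: 0.292
grip_force: 30.0
```

Request:
{"fn": "carry_out", "kwargs": {"deltas": [{"x":0,"y":0,"z":4,"rx":0,"ry":0,"rz":0},{"x":-1.5,"y":1,"z":5,"rx":0,"ry":0,"rz":0},{"x":-2.5,"y":1.5,"z":5,"rx":0,"ry":0,"rz":0},{"x":-2.5,"y":1.5,"z":4,"rx":0,"ry":0,"rz":0},{"x":-2.5,"y":1.5,"z":4,"rx":0,"ry":0,"rz":0}]}}

```text
clock: 9.6
eef_pos: [0.5018, 0.1765, 0.1658]
ee_rot: [0.001, 0.867, 0.498, 0.002]
ft_force: [2.3, -2.1, 7.0]
grip_width: 0.294
grip_force: 30.0
```

Run:
```python
from h import *
s=st();print(s['eef_pos'],s['ft_force'],s['wrist_torque'],s['clock'])
for n in['side','wrist']: cv2.imwrite(f'pics/{n}3.png',bot.camera(n)[:,:,::-1])
a=cv2.imread('pics/side3.png')[185:260,232:307];b=cv2.imread('pics/wrist3.png')[110:260,185:335]
cv2.imwrite('pics/m6.png',np.hstack([cv2.resize(a,(400,400),interpolation=2),cv2.resize(b,(400,400),interpolation=2)]))
```

```text
[0.50177627 0.17645827 0.16580296] [ 2.31936199 -2.09428519  6.99598219] [-0.23050641 -0.59030649  0.01973763] 9.6
```

View pics/m6.png

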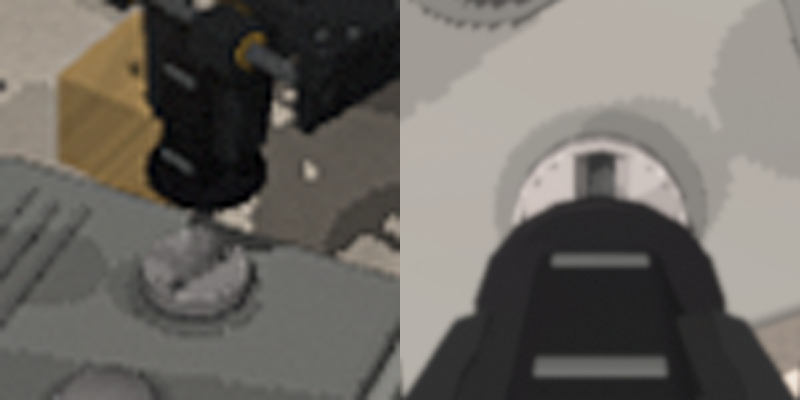

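The blade sits in the slot, parallel to it. I'll check whether the driver slipped in the grip by comparing its stripes in the wrist images.

```bash
python3 - <<'E'
from h import *
a=cv2.imread('pics/wrist2.png',0);b=cv2.imread('pics/wrist3.png',0)
T=a[192:256,215:305]
for im in(a,b):
    g=im[150:300,255:265].mean(1); i=np.where((g[1:-1]>g[:-2])&(g[1:-1]>=g[2:])&(g[1:-1]>70))[0]+151; print(i,g[i-150].round(0))
c=cam('wrist')
E
python3 - <<'E'
from h import *
c=cam('side')
for z,xy in((.1949,(.5024,.1739)),(.1658,(.5018,.1765))): print([w2px(c,(*xy,z-.0847+d)).round(1) for d in(0,.063)])
E
```

```text
[156 167 171 180 207 249 289 293] [175.  96.  98. 101. 102. 108.  98. 104.]
[164 179 207 249 289 293] [185.  89. 105. 111.  93. 108.]
[array([269.6, 227.3]), array([270.4, 206.4])]
[array([269.2, 237.2]), array([270. , 216.9])]
```

Request:
{"fn": "carry_out", "kwargs": {"deltas": [{"x":0.4,"y":-0.2,"z":3,"rx":0,"ry":0,"rz":0},{"x":0.4,"y":-0.2,"z":3,"rx":0,"ry":0,"rz":0},{"x":0.4,"y":-0.2,"z":3,"rx":0,"ry":0,"rz":0},{"x":0.4,"y":-0.2,"z":3,"rx":0,"ry":0,"rz":0},{"x":0.4,"y":-0.2,"z":3,"rx":0,"ry":0,"rz":0}]}}

```text
clock: 10.32
eef_pos: [0.5007, 0.1764, 0.1677]
ee_rot: [0.0, 0.867, 0.498, 0.0]
ft_force: [2.1, 0.9, 3.7]
grip_width: 0.294
grip_force: 30.0
```

Request:
{"fn": "carry_out", "kwargs": {"deltas": [{"x":0,"y":0,"z":-1,"rx":0,"ry":0,"rz":0},{"x":0,"y":0,"z":-2,"rx":0,"ry":0,"rz":0},{"x":0,"y":0,"z":-3,"rx":0,"ry":0,"rz":0},{"x":0,"y":0,"z":-4,"rx":0,"ry":0,"rz":0},{"x":0,"y":0,"z":-4,"rx":0,"ry":0,"rz":0}]}}

```text
clock: 10.95
eef_pos: [0.5009, 0.1764, 0.1648]
ee_rot: [0.0, 0.867, 0.498, 0.0]
ft_force: [0.2, 1.0, 11.4]
grip_width: 0.289
grip_force: 30.0
```

Request:
{"fn": "carry_out", "kwargs": {"deltas": [{"x":0,"y":0,"z":0,"rx":0,"ry":0,"rz":-0.13},{"x":0,"y":0,"z":0,"rx":0,"ry":0,"rz":-0.26},{"x":0,"y":0,"z":0,"rx":0,"ry":0,"rz":-0.39},{"x":0,"y":0,"z":0,"rx":0,"ry":0,"rz":-0.52},{"x":0,"y":0,"z":0,"rx":0,"ry":0,"rz":-0.65}]}}

```text
clock: 11.58
eef_pos: [0.5006, 0.1763, 0.1648]
ee_rot: [0.0, 0.981, 0.193, 0.0]
ft_force: [-1.4, 0.4, 13.5]
grip_width: 0.295
grip_force: 30.0
```

```bash
python3 -c "
from h import *
s=st();print(s['eef_pos'],s['ft_force'],s['wrist_torque'],s['q'])"
```

```text
[0.50062049 0.17632344 0.16479048] [-1.41842639  0.37003366 13.53701727] [0.12667202 0.38760788 0.09839306] [ 1.14849512e-01  1.62754260e-01  1.78648522e+00 -2.71992849e-05
  1.19228996e+00  1.29648904e+00]
```

Torque of about 0.1 N m shows the screw is being driven. I'll continue.

Request:
{"fn": "carry_out", "kwargs": {"deltas": [{"x":0,"y":0,"z":0,"rx":0,"ry":0,"rz":-0.13},{"x":0,"y":0,"z":0,"rx":0,"ry":0,"rz":-0.26},{"x":0,"y":0,"z":0,"rx":0,"ry":0,"rz":-0.39},{"x":0,"y":0,"z":0,"rx":0,"ry":0,"rz":-0.52},{"x":0,"y":0,"z":0,"rx":0,"ry":0,"rz":-0.6}]}}

```text
clock: 12.2
eef_pos: [0.5, 0.1778, 0.1648]
ee_rot: [-0.001, 0.995, -0.105, -0.001]
ft_force: [-2.5, 4.6, 14.2]
grip_width: 0.29
grip_force: 30.0
```

Request:
{"fn": "carry_out", "kwargs": {"deltas": [{"x":0,"y":0,"z":0,"rx":0,"ry":0,"rz":-0.05},{"x":0,"y":0,"z":0,"rx":0,"ry":0,"rz":-0.1},{"x":0,"y":0,"z":0,"rx":0,"ry":0,"rz":-0.1},{"x":0,"y":0,"z":0,"rx":0,"ry":0,"rz":-0.1},{"x":0,"y":0,"z":0,"rx":0,"ry":0,"rz":-0.1}]}}

```text
clock: 12.82
eef_pos: [0.5, 0.1781, 0.1648]
ee_rot: [-0.002, 0.988, -0.153, -0.001]
ft_force: [-2.1, 5.7, 13.6]
grip_width: 0.293
grip_force: 30.0
```

```bash
python3 -c "
from h import *
s=st();print(s['eef_pos'],s['ee_rot'],s['ft_force'],s['wrist_torque'],s['q'])"
```

```text
[0.49999757 0.17808921 0.16480446] [-1.58016297e-03  9.88278178e-01 -1.52654034e-01 -7.01637162e-04] [-2.11462052  5.68693698 13.59938691] [1.53174961 0.68066717 0.04886946] [0.11630434 0.1626039  1.78663232 0.00367957 1.19286974 1.99224897]
```

Request:
{"fn": "carry_out", "kwargs": {"deltas": [{"x":0,"y":0,"z":0,"rx":0,"ry":0,"rz":-0.05},{"x":0,"y":0,"z":0,"rx":0,"ry":0,"rz":-0.1},{"x":0,"y":0,"z":0,"rx":0,"ry":0,"rz":-0.14},{"x":0,"y":0,"z":0,"rx":0,"ry":0,"rz":-0.14},{"x":0,"y":0,"z":0,"rx":0,"ry":0,"rz":-0.14}]}}

```text
clock: 13.45
eef_pos: [0.5001, 0.1783, 0.1648]
ee_rot: [-0.002, 0.975, -0.221, -0.001]
ft_force: [-2.5, 6.7, 13.6]
grip_width: 0.288
grip_force: 30.0
```

```bash
python3 -c "
from h import *
s=st();print(s['eef_pos'],s['ee_rot'],s['ft_force'],s['wrist_torque'],s['q'])
cv2.imwrite('pics/side4.png',bot.camera('side')[:,:,::-1]);cv2.imwrite('pics/wrist4.png',bot.camera('wrist')[:,:,::-1])
a=cv2.imread('pics/side4.png')[185:290,202:307];b=cv2.imread('pics/wrist4.png')[60:300,140:380]
cv2.imwrite('pics/m7.png',np.hstack([cv2.resize(a,(400,400),interpolation=2),cv2.resize(b,(400,400),interpolation=2)]))"
```

```text
[0.50010243 0.17834816 0.16480381] [-1.81084327e-03  9.75188788e-01 -2.21366325e-01 -7.06361610e-04] [-2.51198592  6.67780836 13.62194548] [1.77331035 0.53522925 0.03928997] [0.11649766 0.1626833  1.78654287 0.00418109 1.19249467 2.132181  ]
```

View pics/m7.png

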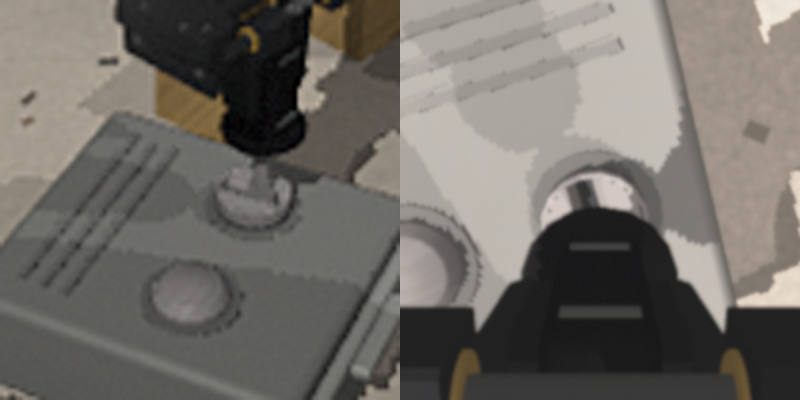

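The wrist view shows the slot under the flange at about (585,195), but its lean is unclear. I'll zoom in.

```bash
python3 -c "
from h import *
b=cv2.imread('pics/wrist4.png')[155:192,215:295];a=cv2.imread('pics/side4.png')[220:250,250:290]
cv2.imwrite('pics/m8.png',np.vstack([cv2.resize(b,(640,296),interpolation=2),cv2.resize(a,(640,300),interpolation=2)[:, :]]))"
```

```text
(no output)
```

View pics/m8.png

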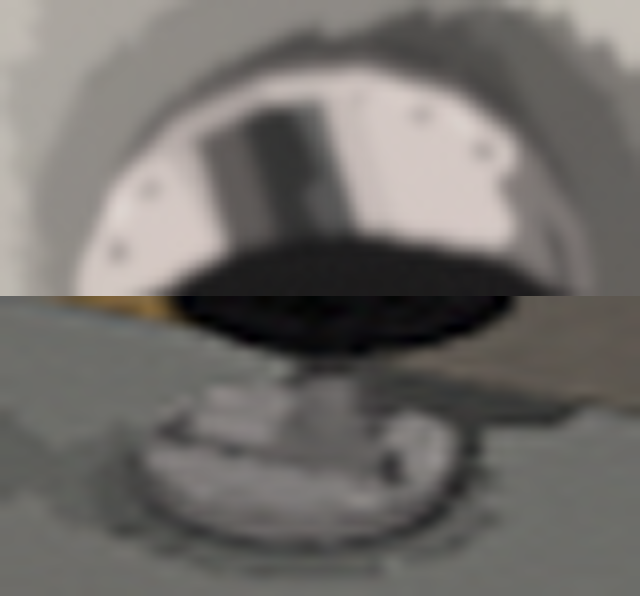

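The slot leans about 14° left, parallel to the caddy's side edge, so the screw is home. I'll ease the twist off and lift out.

Request:
{"fn": "carry_out", "kwargs": {"deltas": [{"x":0,"y":0,"z":0,"rx":0,"ry":0,"rz":0.1},{"x":0,"y":0,"z":0,"rx":0,"ry":0,"rz":0.2},{"x":0,"y":0,"z":8,"rx":0,"ry":0,"rz":0.2},{"x":0,"y":0,"z":30,"rx":0,"ry":0,"rz":0.2},{"x":0,"y":0,"z":62,"rx":0,"ry":0,"rz":0.2}]}}

```text
clock: 14.18
eef_pos: [0.4977, 0.176, 0.2234]
ee_rot: [0.001, 0.992, -0.123, -0.004]
ft_force: [0.4, 0.3, -1.5]
grip_width: 0.291
grip_force: 30.0
```

Request:
{"fn": "carry_out", "kwargs": {"deltas": [{"x":0,"y":-20,"z":0,"rx":0,"ry":0,"rz":0.18},{"x":0,"y":-50,"z":0,"rx":0,"ry":0,"rz":0.36},{"x":0,"y":-80,"z":0,"rx":0,"ry":0,"rz":0.54},{"x":0,"y":-110,"z":0,"rx":0,"ry":0,"rz":0.72},{"x":0,"y":-140,"z":0,"rx":0,"ry":0,"rz":0.9}]}}

```text
clock: 14.8
eef_pos: [0.4984, 0.0357, 0.2237]
ee_rot: [-0.001, 0.946, 0.324, -0.003]
ft_force: [0.1, -0.3, -2.7]
grip_width: 0.293
grip_force: 30.0
```

Run:
```python
from h import *
s=st();print(s['eef_pos'],s['ee_rot'],s['ft_force'],s['grip_width'],s['clock'])
im=bot.camera('side');c=cam('side')
# slot in rectified top view of head, z=.09
H=.09; n=80
for H in(.088,.092):
  ctr=np.array([.5025,.177]); w=.024
  src=np.float32([w2px(c,(ctr[0]+a*w,ctr[1]+b*w,H)) for a,b in((-1,-1),(1,-1),(1,1),(-1,1))])
  M=cv2.getPerspectiveTransform(src,np.float32([(0,0),(n,0),(n,n),(0,n)]))
  g=cv2.warpPerspective(cv2.cvtColor(im,cv2.COLOR_RGB2GRAY),M,(n,n),flags=cv2.INTER_CUBIC).astype(float)
  yy,xx=np.mgrid[:n,:n]-n/2+.5; m=np.hypot(xx,yy)<30
  best=[]
  for deg in range(-90,90,3):
    t=np.radians(deg); d=-xx*np.sin(t)+yy*np.cos(t)
    best.append((min(g[m&(abs(d-k)<4)].mean() for k in range(-8,9,2)),deg))
  print(H,sorted(best)[:4])
```

```text
[0.49842856 0.03568617 0.22374737] [-0.00129116  0.94619979  0.32357065 -0.00251408] [ 0.11777419 -0.33241705 -2.69352414] 0.29269263841616794 14.8
0.088 [(np.float64(93.05020920502092), -12), (np.float64(93.0964360587002), -9), (np.float64(93.4623430962343), -15), (np.float64(93.61169102296451), -6)]
0.092 [(np.float64(91.95744680851064), -9), (np.float64(91.97446808510638), -12), (np.float64(92.60042735042735), -6), (np.float64(92.79361702127659), -15)]
```

The slot reads about -10.5°, which is home. I'll carry the driver to the stand and restore the original yaw.

Request:
{"fn": "carry_out", "kwargs": {"deltas": [{"x":2,"y":-40,"z":0,"rx":0,"ry":0,"rz":0.18},{"x":4,"y":-80,"z":0,"rx":0,"ry":0,"rz":0.36},{"x":6,"y":-120,"z":0,"rx":0,"ry":0,"rz":0.54},{"x":8,"y":-160,"z":0,"rx":0,"ry":0,"rz":0.72},{"x":8,"y":-201,"z":0,"rx":0,"ry":0,"rz":0.9}]}}

```text
clock: 15.48
eef_pos: [0.5071, -0.1648, 0.2239]
ee_rot: [-0.002, 0.712, 0.702, -0.001]
ft_force: [-0.0, -0.3, -1.5]
grip_width: 0.29
grip_force: 30.0
```

Request:
{"fn": "carry_out", "kwargs": {"deltas": [{"x":0,"y":0,"z":0,"rx":0,"ry":0,"rz":0.18},{"x":0,"y":0,"z":0,"rx":0,"ry":0,"rz":0.36},{"x":0,"y":0,"z":0,"rx":0,"ry":0,"rz":0.54},{"x":0,"y":0,"z":-20,"rx":0,"ry":0,"rz":0.54},{"x":0,"y":0,"z":-40,"rx":0,"ry":0,"rz":0.54}]}}

```text
clock: 16.1
eef_pos: [0.5071, -0.1636, 0.1837]
ee_rot: [-0.002, 0.501, 0.865, 0.0]
ft_force: [0.1, -0.5, -2.4]
grip_width: 0.293
grip_force: 30.0
```

Run:
```python
from h import *
s=st();print(s['eef_pos'],s['ee_rot'],s['ft_force'],s['grip_width'],s['clock'])
for n in['side','scene','wrist']:
    bot.camera(n)
    for t in['stand_hole0','driver_bit']: print(n,t,[(np.round(d['position'],1),round(d['p'],2),px2w(cam(n),d['position'],.08 if t[0]=='s' else s['eef_pos'][2]-.0847+.01).round(3)) for d in bot.spot_in(n,t)[:4]])
```

```text
[ 0.50712467 -0.16357741  0.18366573] [-2.21330689e-03  5.01176004e-01  8.65342541e-01  1.53620122e-05] [ 0.11753185 -0.50049929 -2.43699569] 0.29275879004039884 16.1
side stand_hole0 [(array([322.2, 146.7]), 0.97, array([ 0.448, -0.305,  0.08 ])), (array([296.1, 175.7]), 0.89, array([ 0.495, -0.11 ,  0.08 ])), (array([347.9, 190.6]), 0.89, array([ 0.34 , -0.078,  0.08 ])), (array([261. , 202.8]), 0.73, array([0.558, 0.047, 0.08 ]))]
side driver_bit [(array([296.2, 136.9]), 0.73, array([ 0.534, -0.292,  0.109]))]
scene stand_hole0 [(array([166.8, 213.8]), 0.97, array([ 0.382, -0.167,  0.08 ])), (array([208.9, 242. ]), 0.89, array([ 0.528, -0.173,  0.08 ])), (array([136.3, 286.8]), 0.69, array([ 0.457, -0.361,  0.08 ])), (array([252.6, 279.7]), 0.65, array([ 0.677, -0.197,  0.08 ]))]
scene driver_bit [(array([198.6, 220.2]), 0.75, array([ 0.48 , -0.148,  0.109]))]
wrist stand_hole0 [(array([265.1, 162.5]), 0.97, array([ 0.501, -0.145,  0.08 ])), (array([375.4, 235.2]), 0.89, array([ 0.615, -0.153,  0.08 ])), (array([99.9, 51.3]), 0.85, array([ 0.354, -0.134,  0.08 ])), (array([127.4, 244.2]), 0.63, array([ 0.433, -0.267,  0.08 ]))]
wrist driver_bit [(array([256.4, 252.8]), 0.78, array([ 0.527, -0.205,  0.109])), (array([263.7, 162.3]), 0.54, array([ 0.496, -0.141,  0.109]))]
```

Request:
{"fn": "carry_out", "kwargs": {"deltas": [{"x":0,"y":0,"z":-15,"rx":0,"ry":0,"rz":0},{"x":0,"y":0,"z":-27,"rx":0,"ry":0,"rz":0},{"x":0,"y":0,"z":-37,"rx":0,"ry":0,"rz":0},{"x":0,"y":0,"z":-47,"rx":0,"ry":0,"rz":0},{"x":0,"y":0,"z":-55,"rx":0,"ry":0,"rz":0}]}}

```text
clock: 17.18
eef_pos: [0.5085, -0.1646, 0.1298]
ee_rot: [-0.0, 0.501, 0.866, 0.0]
ft_force: [-0.7, -0.5, -2.8]
grip_width: 0.287
grip_force: 30.0
```

Request:
{"fn": "carry_out", "kwargs": {"deltas": [{"x":0,"y":0,"z":-8,"rx":0,"ry":0,"rz":0},{"x":0,"y":0,"z":-15,"rx":0,"ry":0,"rz":0},{"x":0,"y":0,"z":-21,"rx":0,"ry":0,"rz":0},{"x":0,"y":0,"z":-25,"rx":0,"ry":0,"rz":0},{"x":0,"y":0,"z":-25,"rx":0,"ry":0,"rz":0}]}}

```text
clock: 17.8
eef_pos: [0.5085, -0.1646, 0.1054]
ee_rot: [-0.0, 0.501, 0.866, 0.0]
ft_force: [0.2, -0.1, -2.1]
grip_width: 0.292
grip_force: 30.0
```

Inserted freely, with the flange within 1 mm of the top. I'll release and let the fingers open.

Request:
{"fn": "carry_out", "kwargs": {"deltas": [{"x":0,"y":0,"z":-1,"rx":0,"ry":0,"rz":0},{"x":0,"y":0,"z":-1,"rx":0,"ry":0,"rz":0},{"x":0,"y":0,"z":-1,"rx":0,"ry":0,"rz":0},{"x":0,"y":0,"z":-1,"rx":0,"ry":0,"rz":0},{"x":0,"y":0,"z":-1,"rx":0,"ry":0,"rz":0}]}}

```text
clock: 18.42
eef_pos: [0.5087, -0.1648, 0.1048]
ee_rot: [0.0, 0.501, 0.866, 0.0]
ft_force: [-0.6, 0.5, -1.6]
grip_width: 0.291
grip_force: 30.0
```

Request:
{"fn": "carry_out", "kwargs": {"deltas": [{"x":0,"y":0,"z":0,"rx":0,"ry":0,"rz":0},{"x":0,"y":0,"z":0,"rx":0,"ry":0,"rz":0},{"x":0,"y":0,"z":0,"rx":0,"ry":0,"rz":0},{"x":0,"y":0,"z":0,"rx":0,"ry":0,"rz":0},{"x":0,"y":0,"z":0,"rx":0,"ry":0,"rz":0}], "jaw": 1}}

```text
clock: 19.05
eef_pos: [0.5086, -0.1647, 0.1047]
ee_rot: [0.0, 0.501, 0.866, 0.0]
ft_force: [0.2, 1.0, -0.1]
grip_width: 0.838
grip_force: 0.0
```

Request:
{"fn": "carry_out", "kwargs": {"deltas": [{"x":0,"y":0,"z":0,"rx":0,"ry":0,"rz":0},{"x":0,"y":0,"z":0,"rx":0,"ry":0,"rz":0},{"x":0,"y":0,"z":0,"rx":0,"ry":0,"rz":0},{"x":0,"y":0,"z":0,"rx":0,"ry":0,"rz":0},{"x":0,"y":0,"z":0,"rx":0,"ry":0,"rz":0}]}}

```text
clock: 19.68
eef_pos: [0.5086, -0.1647, 0.1047]
ee_rot: [-0.0, 0.501, 0.866, -0.0]
ft_force: [0.6, -0.6, 0.2]
grip_width: 1.0
grip_force: 0.0
```

Request:
{"fn": "carry_out", "kwargs": {"deltas": [{"x":0,"y":0,"z":30,"rx":0,"ry":0,"rz":0},{"x":0,"y":0,"z":70,"rx":0,"ry":0,"rz":0},{"x":0,"y":0,"z":110,"rx":0,"ry":0,"rz":0},{"x":0,"y":0,"z":150,"rx":0,"ry":0,"rz":0},{"x":0,"y":0,"z":175,"rx":0,"ry":0,"rz":0}]}}

```text
clock: 20.3
eef_pos: [0.5091, -0.165, 0.2821]
ee_rot: [0.001, 0.501, 0.866, -0.0]
ft_force: [-0.1, -1.1, -0.7]
grip_width: 0.999
grip_force: 0.0
```

Request:
{"fn": "carry_out", "kwargs": {"deltas": [{"x":0,"y":40,"z":0,"rx":0,"ry":0,"rz":-0.17},{"x":0,"y":43,"z":0,"rx":0,"ry":0,"rz":-0.34},{"x":0,"y":43,"z":0,"rx":0,"ry":0,"rz":-0.51},{"x":0,"y":43,"z":0,"rx":0,"ry":0,"rz":-0.51},{"x":0,"y":43,"z":0,"rx":0,"ry":0,"rz":-0.51}]}}

```text
clock: 20.92
eef_pos: [0.5085, -0.1218, 0.2797]
ee_rot: [-0.0, 0.702, 0.713, -0.0]
ft_force: [0.1, -1.3, -0.3]
grip_width: 0.997
grip_force: 0.0
```

Run:
```python
from h import *
bot.camera('wrist');s=st();im=bot.camera('wrist')[:,:,::-1];cv2.imwrite('pics/wend.png',im)
print(s['eef_pos'],s['ft_force'],s['grip_width'],s['clock'])
for n in['wrist','side','scene']:
    if n!='wrist': bot.camera(n)
    print(n,[(np.round(d['position'],1),round(d['p'],2)) for d in bot.spot_in(n,'driver_handle')[:2]])
from fit import render
from scipy.optimize import differential_evolution
c=cam('wrist',s);g=im.max(2).astype(float);sl=np.s_[168:242,225:290]
M=(g<45).astype(np.uint8);M=cv2.morphologyEx(M,cv2.MORPH_CLOSE,np.ones((5,5)))[sl]
g0=cv2.imread('pics/wdrv.png').max(2);M0=cv2.morphologyEx((g0<45).astype(np.uint8),cv2.MORPH_CLOSE,np.ones((5,5)))[sl]
for m in(M,M0): y,x=np.where(m); print('mask',m.sum(),x.mean()+225,y.mean()+168,x.min()+225,x.max()+225,y.min()+168,y.max()+168)
```

```text
[ 0.50854958 -0.12183483  0.27962564] [-0.02558785  0.61854696 -0.19401539] 1.0004220466801004 20.975
wrist [(array([258.6, 210.5]), 0.65)]
side [(array([297.4, 158.3]), 0.53)]
scene [(array([206.8, 233.6]), 0.64)]
mask 1942 260.07312049433574 210.35324407826982 239 281 183 241
mask 1971 260.5169964485033 202.5925925925926 239 281 175 236
```

```bash
python3 -c "
from cell import bot
print(bot.sign_off())"
```

```text
the job is handed in; nothing more can be done
None
```

I turned the lock screw home, put the screwdriver back upright and fully down in its stand, let go, and handed the job in at about 21 s of the 54; sign-off gave no verdict.

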